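Clip the tube rotator's shaft

TASK

The rotor is back in the tube rotator, and its shaft needs its retaining clip. Take the clip with the narrower handle from the little stand and push it down across the free end of the shaft, at the groove, until it snaps fully home round it, then let go. Feel for the groove and do not force the clip; leave the other clip in the stand, and the tube rack, the pen and the single lying tube where they are.

Things in the scene. Friction and masses are not known exactly. Their poses are not given: they have to be found in the camera images.
- rotator: Fixed white tube rotator on the table: base 150 (x) x 270 (y) x 20 mm, motor box, drum of tubes, and a bearing post. Origin on the table below the post's outer face; z up, y along the level shaft towards its free end, x across. The drum (120 mm thick, top 155 mm above the table) begins 40 to 80 mm behind the origin; motor box behind it, top 147 mm.
- bearing (a point): Middle of the bearing's outer face, on the shaft axis, 95 mm above the table; axes as the rotator's. Bearing 36 mm thick. From here the level bare shaft, 18 mm thick, sticks out along +y. Its one groove (8 mm wide, 12 mm diameter, square walls) has its middle 25 to 61 mm out from here, not measured: feel or look for it. Shaft end 20 mm past that. It does not slide under 25 N.
- clip: The clip to fit, 30 to 60 g: steel bridge, two sprung jaws pointing down, black handle on top. Origin = centre of the eye that closes round the groove (on the shaft axis when home); x across the jaws, y along the shaft when fitted (either way round), z up. Bridge underside 6 mm, flange 50 (x) x 12 (y) mm 14 to 18 mm above the origin. Starts in the stand, flange on the rails.
- clip_handle (a point): Middle of the clip's handle, 33 mm above the eye's centre; handle 18 mm (x) x 10 mm (y) x 30 mm high, axes as the clip's.
- clip_mouth (a point): Midway between the jaws' rounded tips (rollers of 2.5 mm radius, 5 mm long in y), 5.5 mm below the eye's centre; jaws 5 mm thick in y, 22 mm over the backs, mouth 7.6 mm. Set lightly on the full shaft, the eye's centre stops 15 mm above the shaft axis; on the groove 11 mm. A push there of about 8 to 15 N snaps it home, bridge on groove. The jaws cannot pass the full shaft; over 35 N counts as forcing.
- wideclip: Another clip, for a different machine; leave it: same make, flange the same, but the handle is 32 mm wide (x), the jaws 29 mm over their backs and its eye 19 mm. Origin at the centre of its eye, handle 17.5 + 4 mm above it and up. It hangs beside the clip, 66 mm away along the stand, on either side.
- stand: Fixed aluminium stand, base 70 (x) x 130 mm (y), with two rails along y, 8 mm thick, centred 21.5 mm either side of the middle, tops 44 mm above the table. Origin on the table under its middle, z up. The clips lie across the rails on their flanges, their x along the stand's x.
- rack: Loose white rack of blue-capped tubes, 80 x 180 mm, 99 mm high with the tubes; origin under its middle. Leave it.
- marker: Marker pen 130 mm long, 15 mm thick, lying along its x; origin under its middle. Leave it.
- vial: White capped tube 95 mm long, 16 mm thick, lying along its x; origin under its middle. Leave it.
Not all that is in view belongs to the job. Leave any blue look-alike of the clip alone. What is shaped like the stand but yellow is not meant.

How it is judged (in metres and radians):
On the way, in this order (a step that is already met when the one before it is completed fails the run):
1. the clip is lifted clear of the stand (contact force between clip and stand below 0.01 N and height (world z) of clip above 0.06 m), for 0.2 s.
2. the clip is snapped home round the shaft (x of clip in the frame of bearing between -0.003 and 0.003 m and z of clip in the frame of bearing between -0.0035 and 0.003 m and y of clip in the frame of bearing between 0.02 and 0.066 m and angle between the y axis of clip and the y axis of rotator, either way round below 0.2 rad), for 0.2 s.
At the end, for the whole second after the job is handed in: The clip sits in the groove: its origin within 3 mm (3.5 mm downwards) of the shaft axis, 20 to 66 mm out from the bearing point, its y within 0.2 rad of the shaft, let go and at rest; the other clip, tube rack, pen and lying tube within 20 mm of their starts (all of step 2 and linear speed of clip below 0.01 m/s and angular speed of clip below 0.2 rad/s and contact force between clip and stand below 0.01 N and distance of each of wideclip, rack, marker, vial from where it was at the start of the episode below 0.02 m); the robot touches nothing.
It fails at once if the clip is forced: more than 35 N between clip and rotator (contact force between clip and rotator above 35 N).
It fails at once if the robot itself presses on the rotator with more than 20 N (contact force between any of the arm, the fingers and rotator above 20 N).
It fails at once if the other clip, the tube rack, the pen or the lying tube is knocked out of its place (distance of any of wideclip, rack, marker, vial from where it was at the start of the episode above 0.03 m).
It also fails if it takes over 72 s, if anything falls off the work surface, if the arm or the gripper's body presses on something with over 40 N, if the wrist force passes 120 N, or if a joint passes its speed limit or range.

ROBOT

A 7-joint arm with a two-finger parallel gripper is mounted at the origin on the work surface. World frame = base frame: x ahead of the robot, y to its left, z up, the work surface at z = 0. Lengths are in mm, angles in rad, forces in N, time in s.
With the tool pointing down it reaches from about 400 to 900 mm from the base axis. Payload 5.5 kg.
Tool frame: the origin (TCP) lies between the finger pads; the fingertips stand 19 mm ahead of it and the grasp point (between the pads) is the TCP; z points along the fingers, y is the line along which they close (so a half turn about z gives the same grasp; the last joint's range is limited). The gripper opens to 85 mm and grips with 20 to 120 N. Pads are 22 mm wide; open, the fingers measure 114 mm over their backs; the gripper's body (76 mm by 85 mm) begins 54 mm behind the grasp point. The pads swing forward as they close: fully open they stand 13 mm farther back than shut.
Start: joints at [1.404, 0.501, -0.427, 1.55, 0.221, 1.138, -0.21], TCP at [270.879, -590.867, 250.31] pointing down, gripper open.
Joint ranges: [-2.88, 2.88], [-0.31, 2.03], [-1.54, 1.56], [0.2, 2.42], [-1.41, 4.55], [0.19, 2.02], [-2.57, 2.57]. Speed limits (rad/s): [2.57, 2.57, 3.14, 3.14, 3.14, 3.14, 3.14].

INTERFACE

Orientations are given as a rotation vector (axis times angle).
In Python, from rig import * gives the robot as it stands.
- The arm moves only by the shell command python3 -m crank 'ROWS' [OPENING]. ROWS is JSON, one flat list of numbers, 6 for each row, row after row: the shift along the tool's x, y, z scaled (see below), then the turn, a rotation vector about the tool's x, y, z scaled (see below). A call has 1 to 5 rows; each row is the pose to reach, as a shift and turn from the pose commanded when the call began, along the tool's axes at that moment; what a row does not reach only later rows make up. The controller multiplies each number of a shift by 500 mm and each number of a turn by pi/2 rad. A row lasts 1/12 s, in which the tool goes at most 41.7 mm and 7.16 degrees, less where a joint would pass 70% of its speed; a pose out of reach is approached as far as the arm can. A call with a number of a shift or a turn outside -1 to 1 is refused whole. A call with a gripper value outside its range is refused whole. OPENING is the finger opening in mm, from 0 to 85.4, set as the call begins (- or left out, the last holds). The fingers move at their own pace and stop on an object; the grip force is fixed at half the most. Time passes only in rows, so rows that repeat a pose let the fingers close. It gives the time, the measured TCP pose, the force, the opening and the grip force at its end, in the units of the state.
- sense(): the state, without advancing time (a new reading comes with each control period).
- get_image(name): name is "scene" or "top" or "wrist"; returns a dict with "frame" (400x640x3 uint8, red, green, blue), "depth" (400x640 float32, mm along the optical axis (not along the pixel's ray), 0 where there is no reading), "K" (3x3 intrinsics, pixels), "R" (3x3) and "t" (3): a world point X has camera coordinates R X + t; the wrist camera has in their place "T_tool_cam" (4x4, takes a point from camera to tool coordinates, whose origin is the TCP and whose axes are the flange's). Camera axes: x right, y down, z forward; pixel columns grow to the right and rows downward; lengths in mm; the calibration is good to about 2 mm. A picture is of the moment at which its call begins: read the wrist's pose just before it.
- finish_job(): hands the job in; it is judged then, once.
Trained networks look in a picture, given as the dict that the camera call returned (one of the last four; its "shot" number tells which), for a name from the list of things; names that differ only in an ending like _2 or _b are one class to them, and where a whole thing is asked for, a point or a joint stands for the part that bears it (a point fixed in the world has none). Each returns a list of dicts, best first, with "score" (0 to 1); they miss things now and then, are a little off and sometimes report something else, mostly with a low value. They report only what shows in the picture. A call takes as long as a camera call. They do not tell look-alikes from the thing itself.
- silhouettes(picture, query): "mask" (400x640 bool, what is visible of it) and "extent" ([left, top, right, bottom] in pixels, round what is visible of it).
The state is a dict: "clock": time; "joint_positions": joint angles; "joint_vel": joint speeds; "joint_efforts": joint torques, N m; "ee_pos": TCP position; "eef_rot": TCP orientation; "wrist_force": force on the tool from outside, world axes, zero at the start; "torque": the same for the moment, N m; "grip_width": opening from 0.0 (shut) to 1.0 (fully open); "gripper_force": force on a finger pad.
Only numpy, scipy, OpenCV 4.12 (cv2) and the standard library are available. Lean on these libraries where they do the work, as an engineer would, in place of code of your own. Each camera call takes 0.05 s, during which the arm holds its last target. There are 200 camera calls.

## Working session

There is one attempt and no reset: what is moved stays moved. The work goes in short steps, Python scripts to look and compute and a shell command to move; the robot and the scene stay as the last step left them, time stands still between calls to the robot, and variables do not carry over. Pictures are saved under pics/ and viewed, at most 10 in all, crops included, and the job is handed in when it is done.

```bash
mkdir -p pics; ls
python3 - <<'E'
from rig import *
import cv2,numpy as np,pickle
s=sense();print(s)
a=get_image("scene");b=get_image("top")
pickle.dump((a,b),open('p0.pkl','wb'))
for n,p in(("scene",a),("top",b)):
    cv2.imwrite(f'pics/{n}0.png',p["frame"][...,::-1]);print(n,p["R"],p["t"],p["K"])
    for q in("clip","wideclip","stand","rotator"):
        for r in silhouettes(p,q)[:4]:print(q,r["score"],r["extent"])
E
```

```text
pics
{'clock': 0.0, 'joint_positions': array([ 1.40418461,  0.50189925, -0.42674972,  1.55142587,  0.22082767,
        1.13829968, -0.21029081]), 'joint_vel': array([-0.00113006,  0.00020152,  0.00111242, -0.0015311 ,  0.00207834,
        0.00025085, -0.00053858]), 'joint_efforts': array([-2.54200091e-05, -5.69523096e+01, -5.81658974e+00, -2.80936718e+01,
        1.06652253e-02,  1.18633336e-02,  3.35411528e-05]), 'ee_pos': array([ 270.51361795, -590.32349479,  249.23346358]), 'eef_rot': array([-3.06742212e+00, -6.69601849e-01,  6.01482060e-04]), 'wrist_force': array([ 0.21665861, -0.95331993, -0.37878387]), 'torque': array([-0.04792449,  0.04209567, -0.03925326]), 'gripper_force': 0.0, 'grip_width': 1.0010008611914814}
scene [[-0.64531306  0.76385698  0.00967315]
 [ 0.496008    0.42859505 -0.75517041]
 [-0.58098805 -0.48252337 -0.65545715]] [ 208.45370674 -259.17207315 1092.55845385] [[385.81526764   0.         322.88459991]
 [  0.         385.81526764 203.24339522]
 [  0.           0.           1.        ]]
clip 0.91 [292.4, 225.5, 317.3, 252.1]
clip 0.75 [356.8, 232.6, 386.9, 257.1]
clip 0.16 [343.0, 216.5, 406.5, 287.0]
wideclip 0.89 [378.1, 209.8, 400.7, 238.5]
wideclip 0.69 [311.3, 180.8, 349.7, 221.2]
stand 0.63 [407.5, 169.3, 450.3, 227.3]
stand 0.56 [345.3, 216.1, 406.5, 284.9]
rotator 0.79 [136.5, 79.6, 257.9, 192.5]
top [[-1.42212840e-02 -9.99898736e-01  5.22261350e-04]
 [-9.81824613e-01  1.38653553e-02 -1.89283333e-01]
 [ 1.89256924e-01 -3.20462108e-03 -9.81922373e-01]] [ 175.81542802  542.81239495 1067.90357949] [[502.39825466   0.         315.66196859]
 [  0.         502.39825466 195.82479251]
 [  0.           0.           1.        ]]
clip 0.69 [318.0, 180.7, 329.0, 199.6]
clip 0.52 [264.7, 202.2, 279.5, 221.7]
wideclip 0.63 [272.8, 231.8, 285.5, 250.9]
stand 0.87 [260.4, 199.4, 299.8, 259.3]
stand 0.62 [255.3, 278.1, 301.1, 342.1]
rotator 0.87 [415.4, 187.0, 578.6, 253.3]
```

View pics/scene0.png

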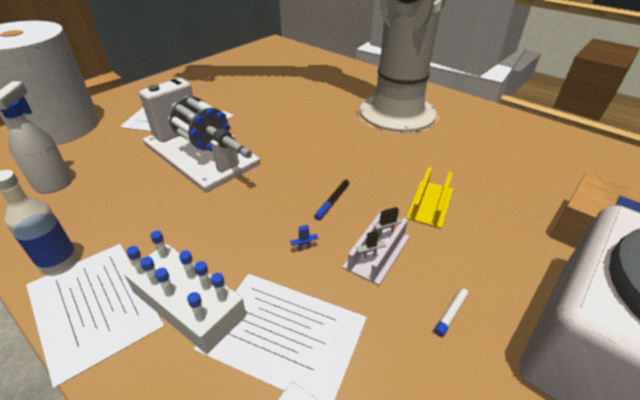

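View pics/top0.png

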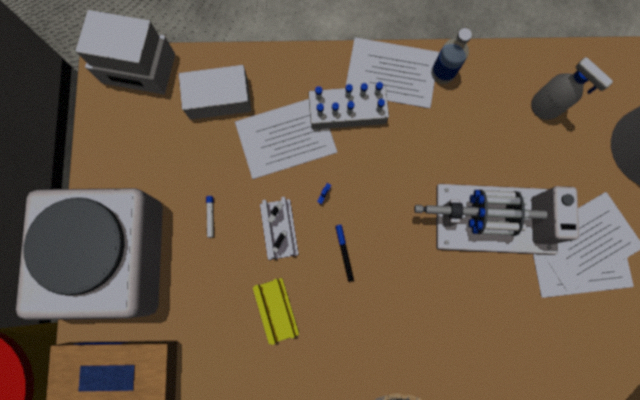

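Both pictures show the same things. In scene, the aluminium stand is at (378,250), holding the narrow-looking clip (372,240) and the wide one (389,220). The blue look-alike is at (304,238) and the yellow stand at (432,200). In top, the clips are at (272,212) and (279,241), and the shaft's free end is at (418,209).

The clip could be confused with the blue look-alike at scene (304,238) or the wide clip at (389,220). I choose (372,240) and will check it in a close crop.

```bash
cat > h.py <<'E'
import numpy as np
def world(p,mask):
    v,u=np.nonzero(mask&(p["depth"]>0));z=p["depth"][v,u]
    c=np.linalg.inv(p["K"])@np.vstack([u*z,v*z,z])
    return (p["R"].T@(c-np.asarray(p["t"]).reshape(3,1))).T
E
python3 - <<'E'
import pickle,cv2,numpy as np
from h import *
a,b=pickle.load(open('p0.pkl','rb'))
c1=cv2.resize(a["frame"][195:295,330:420],None,fx=5.5,fy=5.5,interpolation=3)
c2=cv2.resize(b["frame"][170:265,405:480],None,fx=550/95,fy=550/95,interpolation=3)[:,:300]
cv2.imwrite('pics/crop1.png',np.hstack([c1,c2])[...,::-1] if c1.shape[0]==c2.shape[0] else c1[...,::-1])
full=np.ones((400,640),bool)
for n,p in(("scene",a),("top",b)):
    W=np.full((400,640,3),np.nan);m=p["depth"]>0
    W[m]=world(p,full)
    def rep(name,c,xy):
        pts=W[max(c[1],0):c[3],c[0]:c[2]].reshape(-1,3);pts=pts[np.isfinite(pts[:,0])]
        for lo,hi in xy:
            q=pts[(pts[:,2]>lo)&(pts[:,2]<hi)]
            if len(q):
                r=cv2.minAreaRect(q[:,:2].astype(np.float32));print(n,name,(lo,hi),len(q),q.mean(0).round(1),q.min(0).round(),q.max(0).round(),np.round(r[0],1),np.round(r[1],1),round(r[2],1))
    if n=="top":
        rep("stand",(255,195,302,262),[(30,52)])
        rep("clip",(260,198,285,225),[(55,130)]); rep("wide",(265,226,290,255),[(55,130)])
        rep("base",(405,180,590,260),[(10,28)]); rep("shaft",(410,195,445,222),[(85,115)])
    else:
        rep("clip",(350,222,384,262),[(55,130)]);rep("wide",(378,205,405,242),[(55,130)]);rep("base",(130,75,265,195),[(10,28)])
        rep("shaft",(222,135,260,165),[(85,115)])
E
```

```text
scene clip (55, 130) 154 [512.1 262.2  68.4] [458. 247.  55.] [521. 269.  78.] [489.3 258.8] [63.9 16.7] 6.2
scene wide (55, 130) 226 [448.7 253.   68.7] [429. 240.  55.] [461. 263.  79.] [446.  252.2] [11.5 32.3] 61.1
scene base (10, 28) 2419 [ 528.9 -205.2   18.1] [ 427. -379.   10.] [ 576. -101.   28.] [ 494.8 -239.4] [271.1 149.1] 86.7
scene shaft (85, 115) 321 [505.3 -77.2  97.6] [ 478. -120.   86.] [515. -39. 106.] [502.9 -81.8] [87.1 31.5] 75.3
top stand (30, 52) 583 [479.8 254.6  45.1] [412. 220.  30.] [547. 289.  52.] [478.9 254.5] [129.6  51.2] 8.5
top clip (55, 130) 49 [510.5 258.7  75.7] [502. 252.  58.] [519. 266.  84.] [511.7 259.6] [10.4 18.1] 60.4
top wide (55, 130) 87 [445.7 248.9  75.9] [431. 239.  55.] [460. 259.  83.] [446.4 249.5] [10.2 31.9] 61.6
top base (10, 28) 3677 [ 480.8 -215.9   20.9] [ 409. -451.   10.] [ 577. -104.   28.] [ 492.2 -278.4] [344.3 150.9] 86.2
top shaft (85, 115) 252 [504.2 -71.8 102.2] [ 495. -103.   89.] [516. -40. 110.] [505.3 -72. ] [62.8 18.6] 86.0
```

View pics/crop1.png

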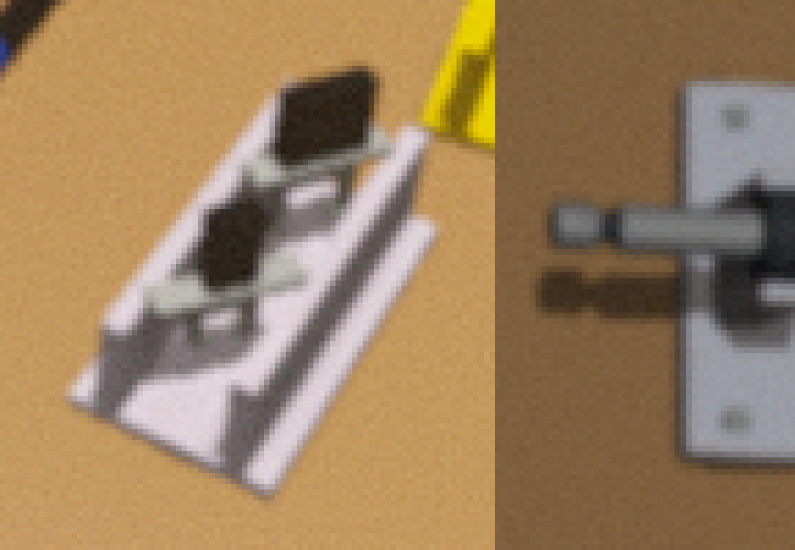

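The crop confirms the narrow black handle on the nearer clip (scene 372,240), with the wide one behind it at (389,220). The groove shows as a dark ring at about top (425,209). The clips sit yawed, with clip x at roughly 150° in the world. Next I go above the clip.

```bash
cat >> h.py <<'E'
from scipy.spatial.transform import Rotation as Ro
def down(ydeg): # tool down, tool y at world angle ydeg
    a=np.radians(ydeg);y=np.array([np.cos(a),np.sin(a),0]);z=np.array([0,0,-1.]);return np.column_stack([np.cross(y,z),y,z])
def plan(pos,ydeg):
    from rig import sense
    s=sense();R=Ro.from_rotvec(s["eef_rot"]).as_matrix()
    d=R.T@(np.array(pos)-s["ee_pos"]);w=Ro.from_matrix(R.T@down(ydeg)).as_rotvec()
    print("t",round(s["clock"],2),"at",s["ee_pos"].round(1),"yaw",np.degrees(np.arctan2(R[1,1],R[0,1])).round(1),"F",s["wrist_force"].round(1),"grip",round(s["grip_width"],3),"row",(d/500).round(4),(w/(np.pi/2)).round(4))
E
cat > p.py <<'E'
import sys;from h import *
a=[float(x) for x in sys.argv[1:]];plan(a[:3],a[3])
E
python3 p.py 511.7 259.6 170 -119.6
```

```text
t 0.5 at [ 270.9 -590.8  250.3] yaw -65.4 F [-0.3  0.7 -0.1] grip 0.997 row [ 1.1467 -1.3454  0.1607] [-1.000e-04 -0.000e+00  6.025e-01]
```

```bash
python3 -m crank '[0.27,-0.315,0,0,0,0.3, 0.27,-0.315,0,0,0,0.3, 0.27,-0.315,0,0,0,0.3, 0.27,-0.315,0,0,0,0.3, 0.27,-0.315,0,0,0,0.3]' 50; python3 p.py 511.7 259.6 250 -119.6
```

```text
clock: 0.92
ee_pos: [328.3, -389.5, 250.4]
eef_rot: [3.14, -0.073, 0.0]
wrist_force: [1.6, 0.0, -0.4]
grip_width: 0.586
gripper_force: 0.0
t 0.92 at [ 328.3 -389.5  250.4] yaw -92.7 F [ 1.6  0.  -0.4] grip 0.586 row [ 3.0580e-01 -1.3139e+00  4.0000e-04] [ 2.000e-04 -2.000e-04  2.991e-01]
```

```bash
python3 -m crank '[0.1,-0.43,0,0,0,0.3, 0.1,-0.43,0,0,0,0.3, 0.1,-0.43,0,0,0,0.3, 0.1,-0.43,0,0,0,0.3, 0.1,-0.43,0,0,0,0.3]'; python3 p.py 511.7 259.6 250 -119.6
```

```text
clock: 1.33
ee_pos: [382.1, -195.3, 250.7]
eef_rot: [3.036, -0.806, 0.002]
wrist_force: [2.0, -0.7, -0.4]
grip_width: 0.589
gripper_force: 0.0
t 1.33 at [ 382.1 -195.3  250.7] yaw -119.7 F [ 2.  -0.7 -0.4] grip 0.589 row [-2.261e-01 -9.187e-01  6.000e-04] [ 0.0004 -0.0008 -0.0015]
```

```bash
python3 -m crank '[-0.1,-0.4,0,0,0,0, -0.1,-0.4,0,0,0,0, -0.1,-0.4,0,0,0,0, -0.1,-0.4,0,0,0,0, -0.1,-0.4,0,0,0,0]'; python3 -m crank '[-0.1,-0.4,0,0,0,0, -0.1,-0.4,0,0,0,0, -0.1,-0.4,0,0,0,0, -0.1,-0.4,0,0,0,0, -0.1,-0.4,0,0,0,0]' >/dev/null; python3 p.py 511.7 259.6 190 -119.6
```

```text
clock: 1.75
ee_pos: [436.7, 4.3, 250.9]
eef_rot: [3.039, -0.796, 0.003]
wrist_force: [0.9, 0.2, -0.1]
grip_width: 0.584
gripper_force: 0.0
t 2.17 at [479.2 159.8 248.4] yaw -119.2 F [ 0.7 -1.2 -1.3] grip 0.589 row [-0.04   -0.2061  0.1168] [0.0006 0.0034 0.0045]
```

```bash
python3 -m crank '[-0.04,-0.206,0.117,0,0.003,0.004, -0.04,-0.206,0.117,0,0.003,0.004, -0.04,-0.206,0.117,0,0.003,0.004, -0.04,-0.206,0.117,0,0.003,0.004, -0.04,-0.206,0.117,0,0.003,0.004]' >/dev/null; python3 p.py 511.7 259.6 70 -119.6
cat > w.py <<'E'
# wrist look: world cloud, picture, handle fits
from rig import *
from h import *
import cv2,sys,pickle
s=sense();p=get_image("wrist")
T=np.eye(4);T[:3,:3]=Ro.from_rotvec(s["eef_rot"]).as_matrix();T[:3,3]=s["ee_pos"]
M=np.linalg.inv(T@p["T_tool_cam"]);p["R"]=M[:3,:3];p["t"]=M[:3,3]
cv2.imwrite(f'pics/{sys.argv[1]}.png',p["frame"][...,::-1]);pickle.dump(p,open(sys.argv[1]+'.pkl','wb'))
E
python3 w.py w1
python3 - <<'E'
import pickle,cv2
from h import *
p=pickle.load(open('w1.pkl','rb'))
W=world(p,p["frame"].max(2)<90)
for n,c in(("clip",(511,259)),("wide",(446,249))):
    q=W[(W[:,2]>60)&(W[:,2]<95)&(np.hypot(W[:,0]-c[0],W[:,1]-c[1])<30)]
    top=q[q[:,2]>np.percentile(q[:,2],90)-4] if len(q) else q
    if len(q): print(n,len(q),len(top),q[:,2].max(),top.mean(0),cv2.minAreaRect(top[:,:2].astype(np.float32)))
E
```

```text
t 2.58 at [510.9 262.8 188.5] yaw -119.4 F [-0.2  0.7  0.3] grip 0.587 row [0.0044 0.0045 0.2369] [ 0.0007 -0.0004  0.0026]
clip 402 338 80.36182671681425 [512.56152187 261.2176221   77.9752913 ] ((511.9914855957031, 261.1715087890625), (9.92436408996582, 18.12438201904297), 60.3299674987793)
wide 461 281 79.965570672178 [449.58516035 253.16636276  77.94696279] ((448.4803771972656, 253.71212768554688), (5.27225399017334, 31.326478958129883), 61.30154037475586)
```

View pics/w1.png

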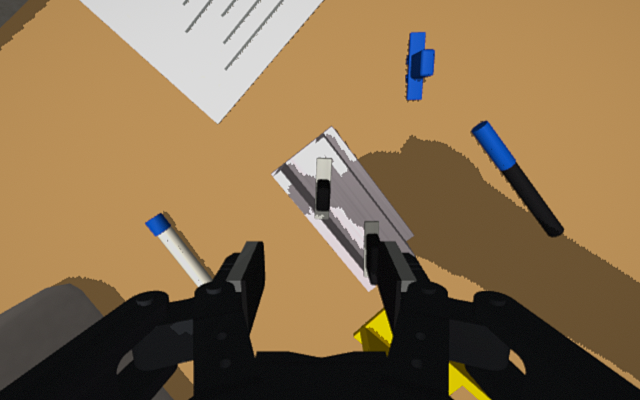

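The wrist picture shows the narrow handle at (323,195) and the wide one at (373,245), with both flanges on the rails. The blue look-alike is off at (420,65). The yaw matches, so I lower onto the clip.

```bash
python3 p.py 512 261.2 70 -119.7; python3 -m crank '[0.0,0.004,0.08,0,0,0.002, 0,0.004,0.16,0,0,0.002, 0,0.004,0.2,0,0,0.002, 0,0.004,0.2,0,0,0.002, 0,0.004,0.2,0,0,0.002]' >/dev/null; python3 p.py 512 261.2 70 -119.7
```

```text
t 2.63 at [510.3 264.1 187.5] yaw -119.3 F [ 0.5  2.4 -1. ] grip 0.588 row [0.0061 0.0029 0.235 ] [0.0011 0.0006 0.005 ]
t 3.05 at [510.3 254.1  89.4] yaw -120.0 F [-0.  -0.9  0.2] grip 0.584 row [-0.0042 -0.0142  0.0387] [ 0.0026  0.0006 -0.003 ]
```

```bash
python3 -m crank '[0,0,0,0,0,0, 0,0,0,0,0,0]' >/dev/null; python3 p.py 512 261.2 70 -119.7
```

```text
t 3.22 at [512.7 255.3  92.3] yaw -120.0 F [ 1.1 -0.1  0.1] grip 0.586 row [-0.0072 -0.0093  0.0445] [-0.0011 -0.0015 -0.0031]
```

```bash
python3 -m crank '[-0.006,-0.007,0.015,0,0,-0.003, -0.006,-0.007,0.03,0,0,-0.003, -0.006,-0.007,0.0445,0,0,-0.003, -0.006,-0.007,0.0445,0,0,-0.003, -0.006,-0.007,0.0445,0,0,-0.003]' >/dev/null; python3 p.py 511.7 260 70 -119.7;  python3 -m crank '[0,0,0,0,0,0, 0,0,0,0,0,0, 0,0,0,0,0,0, 0,0,0,0,0,0, 0,0,0,0,0,0]' 0; python3 -m crank '[0,0,0,0,0,0, 0,0,0,0,0,0, 0,0,0,0,0,0]';python3 p.py 511.7 260 130 -119.7
```

```text
t 3.63 at [509.4 258.9  66.9] yaw -119.7 F [-0.2 -0.3 -0.6] grip 0.585 row [ 0.0029 -0.0042 -0.0063] [0.0022 0.0003 0.0004]
clock: 4.05
ee_pos: [510.3, 259.4, 68.0]
eef_rot: [3.035, -0.804, 0.001]
wrist_force: [0.1, -0.9, 1.8]
grip_width: 0.103
gripper_force: 60.7
clock: 4.3
ee_pos: [510.3, 259.4, 67.9]
eef_rot: [3.035, -0.804, 0.0]
wrist_force: [-0.2, -0.7, 1.8]
grip_width: 0.106
gripper_force: 60.8
t 4.3 at [510.3 259.4  67.9] yaw -119.7 F [-0.2 -0.7  1.8] grip 0.106 row [ 0.0019 -0.0023 -0.1242] [ 0.0009 -0.0004  0.0003]
```

```bash
python3 -m crank '[0,0,-0.08,0,0,0, 0,0,-0.16,0,0,0, 0,0,-0.24,0,0,0, 0,0,-0.32,0,0,0, 0,0,-0.32,0,0,0]' ; python3 p.py 500 -70 230 -93.7
```

```text
clock: 4.72
ee_pos: [514.6, 261.6, 236.2]
eef_rot: [-3.029, 0.803, -0.015]
wrist_force: [1.9, -0.1, 0.8]
grip_width: 0.102
gripper_force: 60.7
t 4.72 at [514.6 261.6 236.2] yaw -119.7 F [ 1.9 -0.1  0.8] grip 0.102 row [0.3032 0.5907 0.0087] [-0.0053 -0.006  -0.2888]
```

```bash
python3 -m crank '[0.18,0.354,0,0,0,-0.289, 0.18,0.354,0,0,0,-0.289, 0.18,0.354,0,0,0,-0.289, 0.18,0.354,0,0,0,-0.289, 0.18,0.354,0,0,0,-0.289]' >/dev/null; python3 p.py 500 -70 230 -93.7
```

```text
t 5.13 at [499.9  58.3 227.8] yaw -93.4 F [ 0.8 -0.8 -0.3] grip 0.108 row [ 0.0155  0.2561 -0.0037] [0.0016 0.0004 0.0029]
```

```bash
python3 -m crank '[0.01,0.06,0,0,0,0.002, 0.015,0.12,0,0,0,0.002, 0.015,0.15,0,0,0,0.002, 0.015,0.15,0,0,0,0.002, 0.015,0.15,0,0,0,0.002]' >/dev/null;python3 -m crank '[0,0,0,0,0,0, 0,0,0,0,0,0,0,0,0,0,0,0, 0,0,0,0,0,0]' >/dev/null; python3 p.py 500 -70 230 -93.7; python3 w.py w2;  python3 -c "
from rig import *
import cv2
p=get_image('top');cv2.imwrite('pics/t2.png',p['frame'][...,::-1])"
```

```text
t 5.88 at [503.5 -13.  228.1] yaw -93.7 F [0.7 0.1 0.5] grip 0.107 row [ 0.0005  0.1143 -0.0036] [ 0.0011  0.0004 -0.0003]
```

View pics/w2.png

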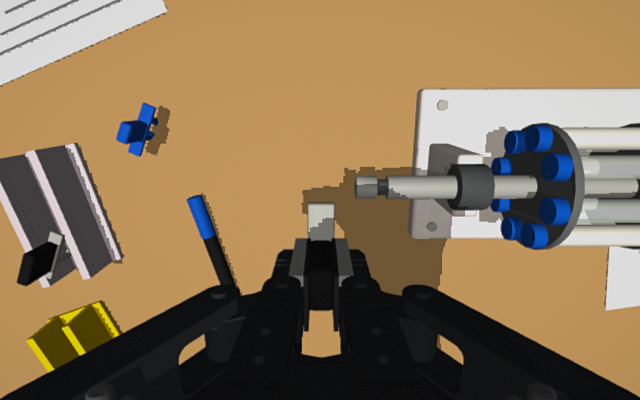

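The wrist view is clear. The shaft runs from its end at (355,187), past the groove's dark ring at (383,187), to the bearing's outer face at (459,187). The clip hangs square between the fingers, with its flange at (321,220).

Run:
```python
import pickle
from h import *
p=pickle.load(open('w2.pkl','rb'))
g=p["frame"].mean(2);print(g[184:190,350:470].mean(0).astype(int).tolist())
full=np.ones((400,640),bool)
m=np.zeros((400,640),bool);m[165:210,395:450]=1
W=world(p,m);W=W[(W[:,2]>94)&(W[:,2]<112)];print(len(W),W.min(0),W.max(0))
# axis: mean x by y bins
for y0 in np.arange(-110,-35,8):
    q=W[(W[:,1]>=y0)&(W[:,1]<y0+8)]
    if len(q)>10:print(y0+4,len(q),((q[:,0].min()+q[:,0].max())/2).round(1),np.ptp(q[:,0]).round(1),q[:,2].max().round(1))
print(np.polyfit(W[:,1],W[:,0],1))
for u in (355,357,378,379,383,387,389,455,459,462):
    k=np.zeros((400,640),bool);k[184:190,u]=1;print(u,world(p,k).mean(0).round(1))
# flange of clip in hand
k=np.zeros((400,640),bool);k[206:236,308:334]=1;F=world(p,k);F=F[F[:,2]>150];print("flange",F.min(0),F.max(0),F.mean(0),len(F))
```

```text
[82, 82, 84, 83, 64, 50, 60, 105, 115, 115, 114, 114, 114, 107, 104, 104, 104, 104, 103, 103, 103, 103, 103, 103, 103, 105, 102, 75, 51, 57, 59, 59, 59, 59, 59, 58, 57, 65, 88, 164, 175, 159, 157, 182, 187, 186, 185, 185, 185, 185, 185, 185, 184, 185, 185, 184, 184, 184, 184, 184, 184, 184, 183, 183, 183, 183, 183, 182, 183, 182, 182, 182, 182, 182, 182, 182, 182, 182, 182, 182, 181, 182, 181, 181, 181, 181, 181, 181, 181, 181, 181, 180, 180, 181, 180, 180, 180, 180, 180, 180, 180, 180, 180, 179, 180, 183, 186, 110, 41, 26, 28, 32, 58, 85, 86, 85, 84, 84, 84, 84]
1258 [ 495.25796617 -110.74966363   95.54896536] [514.07371281 -67.89371676 106.27090025]
-106 215 503.7 17.0 105.7
-98 249 504.1 17.0 106.0
-90 243 504.7 16.9 106.1
-82 247 505.2 16.8 106.3
-74 244 505.7 16.6 105.7
-66 57 506.1 16.0 105.8
[5.90230271e-02 5.11026492e+02]
355 [508.  -39.3  96.8]
357 [509.6 -40.2 103.3]
378 [507.9 -56.2 100.7]
379 [508.  -56.9 101.1]
383 [507.7 -59.9 101. ]
387 [507.4 -63.  100.6]
389 [508.1 -63.9 103.5]
455 [ 505.  -112.6  104.4]
459 [ 505.8 -114.2  107.8]
462 [ 506.9 -114.5  112.3]
flange [514.22583145 -19.45440926 206.64105582] [529.04836434  -7.50480347 210.24874608] [521.72921162 -13.55442435 208.47333311] 775
```

```bash
python3 p.py 506.7 -59.4 165 -93.4; python3 -m crank '[-0.003,0.045,0.03,0.001,0,-0.002, -0.003,0.08,0.06,0.001,0,-0.002, -0.004,0.092,0.09,0.001,0,-0.002, -0.004,0.092,0.119,0.001,0,-0.002, -0.004,0.092,0.119,0.001,0,-0.002]' >/dev/null;python3 -m crank '[0,0,0,0,0,0, 0,0,0,0,0,0,0,0,0,0,0,0, 0,0,0,0,0,0]' >/dev/null; python3 p.py 506.7 -59.4 165 -93.4
```

```text
t 5.98 at [503.5 -13.4 228.2] yaw -93.8 F [-0.1 -0.1 -1. ] grip 0.103 row [0.0126 0.0911 0.1265] [ 0.0012  0.0003 -0.0041]
t 6.73 at [499.1 -59.6 169.8] yaw -93.6 F [ 0.  -0.   0.6] grip 0.101 row [ 0.0151 -0.0014  0.0096] [ 0.0001 -0.0009 -0.0025]
```

```bash
python3 -m crank '[0.008,-0.001,0.01,0,-0.001,-0.002, 0.015,-0.001,0.01,0,-0.001,-0.002, 0.015,-0.001,0.01,0,-0.001,-0.002, 0.015,-0.001,0.01,0,-0.001,-0.002, 0.015,-0.001,0.01,0,-0.001,-0.002]' >/dev/null; python3 -m crank '[0,0,0,0,0,0, 0,0,0,0,0,0,0,0,0,0,0,0]' >/dev/null; python3 p.py 506.7 -59.4 150 -93.4;python3 w.py w3
python3 - <<'E'
import pickle,cv2
from h import *
p=pickle.load(open('w3.pkl','rb'))
cv2.imwrite('pics/w3c.png',cv2.resize(p["frame"][130:290,220:420],None,fx=3.5,fy=3.5,interpolation=3)[...,::-1])
E
```

```text
t 7.4 at [505.7 -60.  163.8] yaw -93.5 F [ 0.8 -0.4  0.2] grip 0.1 row [ 0.0019 -0.0013  0.0276] [ 0.0002  0.0013 -0.001 ]
```

View pics/w3c.png

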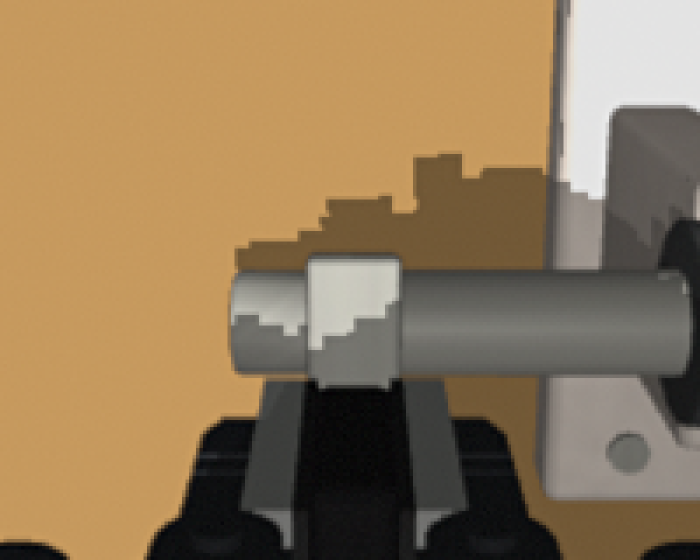

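The flange sits over the shaft with its middle at the groove, at crop (353,320). Now I descend carefully.

```bash
python3 -m crank '[0.002,-0.001,0.008,0,0.001,-0.001, 0.002,-0.001,0.016,0,0.001,-0.001, 0.002,-0.001,0.024,0,0.001,-0.001, 0.002,-0.001,0.026,0,0.001,-0.001, 0.002,-0.001,0.026,0,0.001,-0.001]' >/dev/null; python3 -m crank '[0,0,0,0,0,0, 0,0,0,0,0,0]' >/dev/null; python3 p.py 506.7 -59.7 144 -93.4
for i in 1; do python3 -m crank '[0,0,0.002,0,0,0, 0,0,0.004,0,0,0, 0,0,0.006,0,0,0, 0,0,0.006,0,0,0]'>/dev/null; done;  python3 p.py 506.7 -59.7 144 -93.4
```

```text
t 8.03 at [506.9 -59.6 150.8] yaw -93.4 F [ 0.3 -0.   0.4] grip 0.111 row [-0.0004  0.0003  0.0137] [0.0002 0.0002 0.    ]
t 8.37 at [506.7 -59.5 147.6] yaw -93.4 F [ 0.  -0.3 -0.2] grip 0.105 row [-0.      0.0003  0.0072] [0.0002 0.0004 0.0001]
```

```bash
python3 -m crank '[0,0,0.002,0,0,0, 0,0,0.003,0,0,0, 0,0,0.004,0,0,0, 0,0,0.004,0,0,0]'>/dev/null;  python3 p.py 506.7 -59.7 144 -93.4;python3 -m crank '[0,0,0.002,0,0,0, 0,0,0.003,0,0,0, 0,0,0.003,0,0,0]'>/dev/null;  python3 p.py 506.7 -59.7 144 -93.4
```

```text
t 8.7 at [506.7 -59.5 145.7] yaw -93.4 F [-0.1  0.3 -0.4] grip 0.104 row [-0.0001  0.0003  0.0033] [0.0002 0.0004 0.0001]
t 8.95 at [507.1 -59.6 145.1] yaw -93.4 F [-2.1  0.4  7. ] grip 0.107 row [-0.0007  0.0003  0.0021] [ 0.0001 -0.      0.0001]
```

```bash
python3 -m crank '[-0.001,0,0.001,0,0,0, -0.001,0,0.002,0,0,0, -0.001,0,0.002,0,0,0]'>/dev/null;  python3 p.py 506.7 -59.7 144 -93.4
```

```text
t 9.2 at [505.9 -59.6 143.9] yaw -93.4 F [-3.7  0.   7.1] grip 0.104 row [ 0.0016  0.0001 -0.0001] [ 0.0001  0.0008 -0.0001]
```

```bash
python3 -m crank '[-0.001,0,0.001,0,0,0, -0.002,0,0.002,0,0,0, -0.002,0,0.002,0,0,0]'>/dev/null;  python3 p.py 506.7 -59.7 144 -93.4;  python3 -m crank '[0,0,0.001,0,0,0, 0,0,0.002,0,0,0, 0,0,0.002,0,0,0]'>/dev/null;  python3 p.py 506.7 -59.7 144 -93.4
```

```text
t 9.45 at [505.4 -59.5 143.1] yaw -93.4 F [-2.6 -0.9  7.8] grip 0.105 row [ 0.0025  0.0002 -0.0017] [ 0.0001  0.     -0.    ]
t 9.7 at [505.7 -59.6 142.8] yaw -93.4 F [-4.1  0.4 13.8] grip 0.103 row [ 0.0021  0.0001 -0.0025] [-0.0001 -0.0002 -0.0001]
```

```bash
python3 -m crank '[-0.002,0,0,0,0,0, -0.003,0,0,0,0,0, -0.003,0,0,0,0,0]'>/dev/null;  python3 p.py 506.7 -59.7 144 -93.4;  python3 -m crank '[0,0,0.001,0,0,0, 0,0,0.002,0,0,0, 0,0,0.002,0,0,0]'>/dev/null;  python3 p.py 506.7 -59.7 144 -93.4
```

```text
t 9.95 at [505.2 -59.5 143. ] yaw -93.4 F [-2.2  1.3 11.7] grip 0.103 row [ 0.003   0.0002 -0.002 ] [ 0.     -0.0017 -0.    ]
t 10.2 at [505.3 -59.5 142.1] yaw -93.4 F [-2.   0.3 12.4] grip 0.105 row [ 0.0029  0.0001 -0.0037] [-0.     -0.0017 -0.0001]
```

```bash
python3 -m crank '[-0.001,0,0.001,0,0,0, -0.002,0,0.003,0,0,0, -0.002,0,0.003,0,0,0]'>/dev/null;  python3 p.py 506.7 -59.7 144 -93.4;  python3 -m crank '[0,0,0.001,0,0,0, 0,0,0.003,0,0,0, 0,0,0.003,0,0,0]'>/dev/null;  python3 p.py 506.7 -59.7 144 -93.4
```

```text
t 10.45 at [504.6 -59.5 140.2] yaw -93.4 F [ 1.7 -0.5  3.1] grip 0.104 row [ 0.0042  0.0001 -0.0077] [ 0.0002 -0.0023 -0.    ]
t 10.7 at [504.2 -60.  137.6] yaw -93.4 F [ 4.6  0.9 -5.3] grip 0.104 row [ 0.0049 -0.0009 -0.0128] [ 0.0008 -0.0018 -0.0001]
```

```bash
python3 -m crank '[0.001,0,0.002,0,0,0, 0.002,0,0.004,0,0,0, 0.002,0,0.004,0,0,0]'>/dev/null;  python3 p.py 506.7 -59.7 144 -93.4;  python3 -m crank '[0,0,0.001,0,0,0, 0,0,0.003,0,0,0, 0,0,0.003,0,0,0]'>/dev/null;  python3 p.py 506.7 -59.7 144 -93.4
```

```text
t 10.95 at [504.1 -59.1 134.6] yaw -93.4 F [ 5.4  0.6 -9.9] grip 0.103 row [ 0.0052  0.0008 -0.0189] [0.0002 0.0001 0.0002]
t 11.2 at [504.2 -59.2 133.3] yaw -93.4 F [ 5.5 -1.2 -5.3] grip 0.106 row [ 0.005   0.0008 -0.0214] [0.0002 0.     0.0003]
```

```bash
python3 -m crank '[0.001,0,0.001,0,0,0, 0.002,0,0.002,0,0,0, 0.002,0,0.002,0,0,0]'>/dev/null;  python3 p.py 506.7 -59.7 144 -93.4;  python3 -m crank '[0.001,0,0.001,0,0,0, 0.001,0,0.002,0,0,0, 0.001,0,0.002,0,0,0]'>/dev/null;  python3 p.py 506.7 -59.7 144 -93.4
```

```text
t 11.45 at [504.6 -59.2 132.8] yaw -93.4 F [2.4 0.9 1.3] grip 0.102 row [ 0.0042  0.0008 -0.0225] [0.0001 0.0008 0.0002]
t 11.7 at [504.8 -59.2 132.5] yaw -93.4 F [-1.9  0.2  9.5] grip 0.108 row [ 0.0039  0.0007 -0.023 ] [-0.0002  0.0011  0.    ]
```

The clip is home: the force dropped through the snap and now stands firm at TCP z 132.5, where 132.7 was expected. I let go and rise.

```bash
python3 -m crank '[0,0,-0.001,0,0,0, 0,0,-0.002,0,0,0]'>/dev/null; python3 -m crank '[0,0,0,0,0,0, 0,0,0,0,0,0, 0,0,0,0,0,0, 0,0,0,0,0,0, 0,0,0,0,0,0]' 35; python3 -m crank '[0,0,-0.02,0,0,0, 0,0,-0.06,0,0,0, 0,0,-0.12,0,0,0, 0,0,-0.18,0,0,0, 0,0,-0.24,0,0,0]'; python3 -m crank '[0,0.08,0,0,0,0, 0,0.08,0,0,0,0]' >/dev/null; python3 -m crank '[0,-0.08,0,0,0,0, 0,-0.16,0,0,0,0, 0,-0.24,0,0,0,0, 0,-0.24,0,0,0,0, 0,-0.24,0,0,0,0]'; python3 w.py w4
python3 - <<'E'
import pickle,cv2
from h import *
from rig import *
p=pickle.load(open('w4.pkl','rb'));b=get_image("scene")
c=cv2.resize(b["frame"][100:190,190:280],(400,400),interpolation=3)
cv2.imwrite('pics/fin.png',np.hstack([c,cv2.resize(p["frame"],(400,250)).repeat(1,0)[:250] if 0 else np.vstack([cv2.resize(p["frame"],(400,250)),np.zeros((150,400,3),np.uint8)])])[...,::-1])
W=world(p,p["frame"].max(2)<95)
q=W[(W[:,2]>125)&(W[:,2]<160)&(np.hypot(W[:,0]-505,W[:,1]+60)<25)]
if len(q):print(len(q),q.max(0),q.min(0),cv2.minAreaRect(q[q[:,2]>138][:,:2].astype(np.float32)))
E
```

```text
clock: 12.28
ee_pos: [505.0, -59.5, 132.6]
eef_rot: [3.14, -0.093, -0.002]
wrist_force: [-0.3, 0.2, -0.3]
grip_width: 0.412
gripper_force: 0.0
clock: 12.7
ee_pos: [505.0, -59.6, 254.7]
eef_rot: [3.14, -0.094, -0.001]
wrist_force: [1.4, 0.2, 0.0]
grip_width: 0.411
gripper_force: 0.0
clock: 13.28
ee_pos: [510.0, 23.4, 253.2]
eef_rot: [-3.14, 0.084, 0.001]
wrist_force: [-0.2, -0.6, -0.1]
grip_width: 0.41
gripper_force: 0.0
556 [514.24102547 -52.74474177 145.59375042] [495.40973483 -63.42897818 125.06194646] ((504.4139709472656, -57.962223052978516), (10.190642356872559, 18.381622314453125), 86.52520751953125)
```

View pics/fin.png

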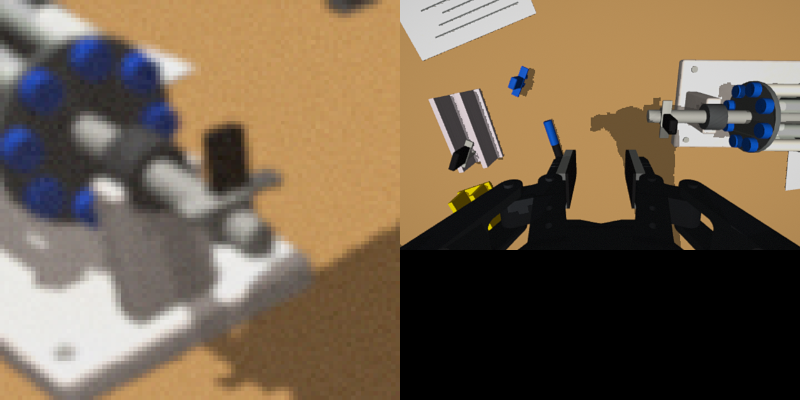

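The clip sits upright on the groove: the handle is at crop (225,155), the flange at (240,195), and the handle top is about 143–145 mm up, where a seated clip should be. The wide clip is still in its stand. Handing in.

```bash
python3 -m crank '[0,0,0,0,0,0, 0,0,0,0,0,0, 0,0,0,0,0,0, 0,0,0,0,0,0]' >/dev/null; python3 -c "
from rig import *
print(finish_job())"
```

```text
the job is handed in; nothing more can be done
None
```

The narrow-handled clip is snapped home in the shaft's groove and let go, nothing else appeared to have moved, and the job is handed in; no verdict came back.

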